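# Pin the drone frame plates into line

### The job

The white top plate of the model drone frame has slipped out of line with the orange bottom plate under it. Take the tapered alignment pin with the blue handle from the wooden rack and, with the plate still as you found it, press the pin down through both holes until its collar sits fully home on the white plate, so that the pin pulls the plates into line; leave it standing there and let go.

Things in the scene. Friction and masses are not known exactly. Their poses are not given: they have to be found in the camera images.
- pin_grip (a point): Middle of the pin's upright blue handle (26 mm diameter, 52 tall), on its axis; z up the pin. Below the handle a dark collar, 48 mm diameter, 6 thick, its underside 32 mm under this point; then a metal shank: 35 mm diameter for 12 mm, narrowing to 32 over 14 mm, then over 36 mm to an 8 mm tip, 94 mm under this point. 0.18 kg. Stands tip down in a rack hole, hanging by its collar.
- rack: Plywood rack, origin at the middle of its foot: 76 x 270 mm, top 72 mm up, three holes in a row along its y, 90 mm apart, the middle one at its centre. One holds the blue pin; the other two hold bystanders, blunt straight studs with like collars and handles, but grey and yellow. Which hole holds which varies.
- lower_hole (a point): Centre of the 37 mm hole in the fixed orange bottom plate, on its top face, 68 mm above the table; x along its long side, z up. Plate 170 x 120 x 12 mm, hole at its middle, four corner arms with black cups, on a plywood fixture; free below down to 12 mm above the table. With the pin fully home, its handle's middle is 45 mm above this point.
- upper_hole (a point): Centre of the 37 mm hole in the white top plate (130 x 82 x 12 mm, hole at its middle), on its top face, 81 mm above the table. It slides between two low rails, only along lower_hole's x; starts 8 to 11 mm off to +x; a pin tip centred on the lower hole enters both. About 4 N sideways moves it; it stays where put. The firmly held pin needs some 2 to 6 N of downward push beyond its weight.
Things that resemble listed ones, but are neither listed nor needed, are in the scene too. What is shaped like the part that bears pin_grip but pink or red is not meant.

How it is judged:
On the way:
1. the upright pin is brought over the holes (within 20 mm), not yet down, while the plates are still more than 6 mm out of line (horizontal distance between pin_grip and lower_hole below 0.02 m and angle between pin_grip's own z axis and vertical below 0.17 rad and z of pin_grip in the frame of lower_hole above 0.07 m and horizontal distance between lower_hole and upper_hole above 0.006 m), for 0.05 s.
At the end, for the whole second after the job is handed in: The blue-handled pin stands upright (within 10 degrees) in both holes, its handle's middle within 10 mm of the lower hole's axis, its collar within 5 mm of the white plate; the two holes are within 5 mm of being in line; the pin is released (horizontal distance between pin_grip and lower_hole below 0.01 m and angle between pin_grip's own z axis and vertical below 0.17 rad and z of pin_grip in the frame of lower_hole below 0.05 m and horizontal distance between lower_hole and upper_hole below 0.005 m); the robot touches nothing.
It also fails if it takes over 45 s, if anything falls off the work surface, if the arm or the gripper's body presses on something with over 40 N, if the wrist force passes 120 N, or if a joint passes its speed limit or range.

### The arm

A 7-joint arm with a two-finger parallel gripper is mounted at the origin on the work surface. World frame = base frame: x ahead of the robot, y to its left, z up, the work surface at z = 0. Lengths are in m, angles in rad, forces in N, time in s.
With the tool pointing down it reaches from about 0.4 to 0.875 m from the base axis. Payload 19.3 kg.
Tool frame: the origin (TCP) lies midway between the tips of the shut fingers; the grasp point (between the pads) lies bot.tcp_to_grasp behind it (bot.tcp_to_grasp is the distance from the TCP to the grasp point, in m); z points along the fingers, y is the line along which they close (so a half turn about z gives the same grasp; the last joint's range is limited). The gripper opens to 85 mm and grips with 20 to 120 N. Pads are 22 mm wide; open, the fingers measure 114 mm over their backs; the gripper's body (76 mm by 85 mm) begins 54 mm behind the grasp point. The pads swing forward as they close: fully open they stand 13 mm farther back than shut.
Start: joints at [-0.07, 0.521, -0.036, 1.599, 0.021, 1.021, -0.113], TCP at [0.625, -0, 0.231] pointing down, gripper open.
Joint ranges: [-2.91, 2.91], [-0.3, 2.13], [-1.5, 1.42], [0.17, 2.43], [-1.26, 4.41], [0.16, 1.93], [-2.52, 2.52]. Speed limits (rad/s): [1.89, 1.89, 2.39, 2.39, 3.01, 3.01, 3.01].

### API

Orientations are given as [roll, pitch, yaw] about the fixed x, y, z axes, in that order (R = Rz(yaw) Ry(pitch) Rx(roll)).
In Python, from workcell import observe, imaging, bot gives the robot as it stands.
- The arm moves only by the tool send_rows, never from a script. Its argument "plan" is text: rows parted by semicolons, each of 7 numbers parted by spaces: the shift along the tool's x, y, z in m, then the turn, a rotation vector about the tool's x, y, z in degrees, then the finger opening in m, from 0 to 0.0854. In form: dx dy dz rx ry rz claw; .... A call has 1 to 10 rows; each row is the pose to reach, as a shift and turn from the pose commanded when the call began, along the tool's axes at that moment; what a row does not reach only later rows make up. A row lasts 1/12 s, in which the tool goes at most 41.7 mm and 7.16 degrees, less where a joint would pass 70% of its speed; a pose out of reach is approached as far as the arm can. A call with a gripper value outside its range is refused whole. The fingers move at their own pace and stop on an object; "grip_force" is the grip in N (left out, the last holds). Time passes only in rows, so rows that repeat a pose let the fingers close. It gives the time, the measured TCP pose, the force, the opening and the grip force at its end, in the units of the state.
- observe(): the state, without advancing time (a new reading comes with each control period).
- imaging.grab_frame(name): name is "scene" or "side" or "wrist"; returns a dict with "color" (480x640x3 uint8, red, green, blue), "fx", "fy", "cx", "cy" (pixels), "eye" and "orientation" of the camera in the world; the wrist camera has in their place "tool_from_camera" (4x4, takes a point from camera to tool coordinates, whose origin is the TCP and whose axes are the flange's). Camera axes: x right, y down, z forward; pixel columns grow to the right and rows downward; lengths in m; the calibration is good to about 2 mm. A picture is of the moment at which its call begins: read the wrist's pose just before it. There is no depth.
- bot.job_done(): hands the job in; it is judged then, once.
The state is a dict: "clock": time; "qpos": joint angles; "qd": joint speeds; "joint_efforts": joint torques, N m; "position": TCP position; "tool_rot": TCP orientation; "force": force on the tool from outside, world axes, zero at the start; "moment": the same for the moment, N m; "grip_width": finger opening in m; "finger_force": force on a finger pad.
Only numpy, scipy, OpenCV 4.12 (cv2) and the standard library are available. Lean on these libraries where they do the work, as an engineer would, in place of code of your own. Each camera call takes 0.05 s, during which the arm holds its last target. There are 200 camera calls.

## Working session

There is one attempt and no reset: what is moved stays moved. The work goes in short steps, Python scripts to look and compute and a tool call to move; the robot and the scene stay as the last step left them, time stands still between calls to the robot, and variables do not carry over. Pictures are saved under pics/ and viewed, at most 10 in all, crops included, and the job is handed in when it is done.

Besides the shell and the picture viewer there is one more tool, called after "Call:" as name(argument=value, ...) on one line, values as JSON. send_rows: Moves the arm, as the interface text tells. Its arguments: {"type":"object","properties":{"plan":{"type":"string"},"grip_force":{"type":"number"}},"required":["plan"]}

```bash
mkdir -p pics; ls
python3 - <<'E'
from workcell import observe, imaging, bot
import cv2, numpy as np
s=observe(); print(s, bot.tcp_to_grasp)
ims=[]
for n in ["scene","side","wrist"]:
    f=imaging.grab_frame(n); np.save(f"pics/{n}0.npy",f,allow_pickle=True)
    print(n,{k:v for k,v in f.items() if k!="color"})
    cv2.imwrite(f"pics/{n}0.png",f["color"][:,:,::-1])
E
```

```text
pics
{'clock': 0.0, 'qpos': array([-0.07017928,  0.52198973, -0.03633659,  1.59996338,  0.02118255,
        1.02109955, -0.11280183]), 'qd': array([ 0.00069598,  0.00092984, -0.00044785,  0.00105614,  0.00164503,
       -0.00098096,  0.00014392]), 'joint_efforts': array([-4.24098413e-03, -9.27110124e+01,  1.97758444e+00, -3.69928443e+01,
        1.76317629e-02,  8.19846697e-03, -6.58496788e-05]), 'position': array([ 6.24685148e-01, -3.77262578e-05,  2.30756734e-01]), 'tool_rot': array([-3.14051830e+00,  5.63828708e-05,  1.57076187e+00]), 'force': array([-0.02299118, -1.05206594,  0.06249201]), 'moment': array([-0.00497871, -0.01548068,  0.02819285]), 'finger_force': 0.0, 'grip_width': 0.08526628154476815} 0.0187
scene {'fx': 572.3257253115509, 'fy': 572.3257253115509, 'cx': 323.24559612189427, 'cy': 247.09995815139337, 'eye': array([1.15361547, 0.01111641, 0.87569559]), 'orientation': array([-2.42967039,  0.01584055,  1.6851369 ])}
side {'fx': 577.7484357223082, 'fy': 577.7484357223082, 'cx': 312.645258319958, 'cy': 239.39349587186638, 'eye': array([ 0.04930425, -0.64793275,  0.78648871]), 'orientation': array([-2.32657535, -0.01911371, -0.6717302 ])}
wrist {'fx': 417.6154429126601, 'fy': 417.6154429126601, 'cx': 323.02744918758367, 'cy': 229.8976422406887, 'tool_from_camera': array([[ 1.96595416e-04, -9.61713863e-01, -2.74055483e-01,
         6.92936376e-02],
       [ 9.99999980e-01,  1.83684409e-04,  7.27720167e-05,
         8.82000695e-04],
       [-1.96461378e-05, -2.74055492e-01,  9.61713880e-01,
        -1.42963653e-01],
       [ 0.00000000e+00,  0.00000000e+00,  0.00000000e+00,
         1.00000000e+00]])}
```

View pics/scene0.png

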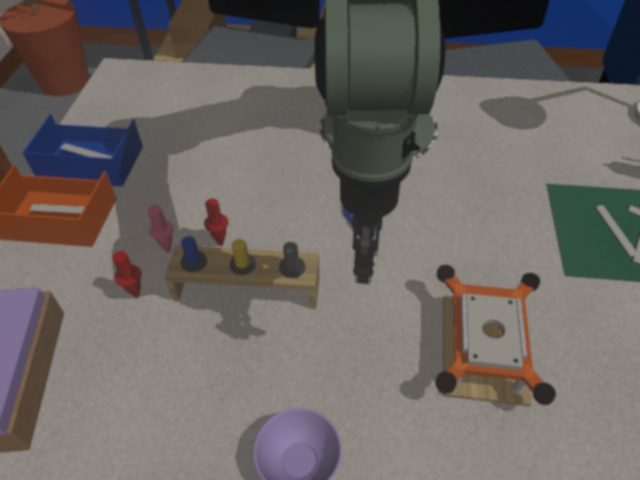

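View pics/side0.png

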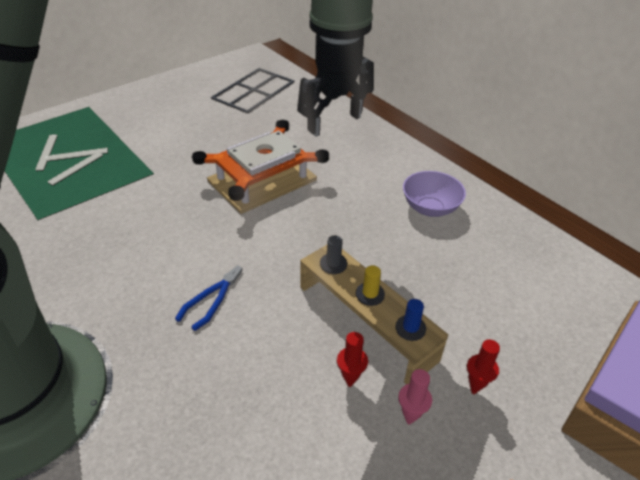

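View pics/wrist0.png

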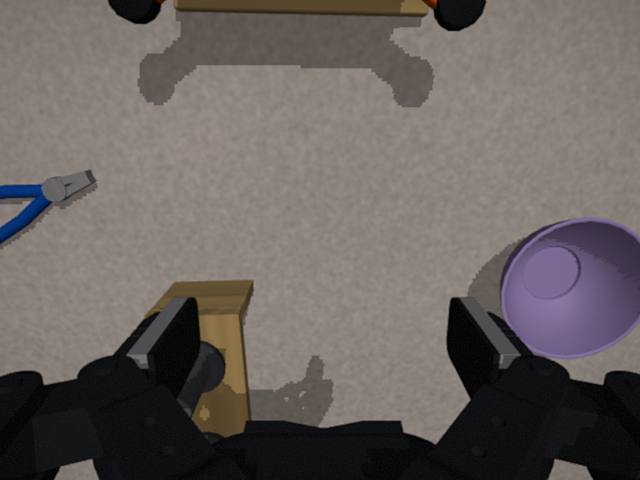

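The scene view shows blue pin handle about (190,252), yellow (240,255), grey (291,258), and the white-plate hole at (494,328). The side view shows blue (413,316), hole (265,149). The wrist view sees only the grey stud end of the rack and the edge of the fixture.

```bash
cat > h.py <<'E'
import numpy as np, cv2
from scipy.spatial.transform import Rotation as Ro
from workcell import observe, imaging, bot
def pose(f,s=None):
    if 'eye' in f: return np.array(f['eye']),Ro.from_euler('xyz',f['orientation']).as_matrix()
    R=Ro.from_euler('xyz',s['tool_rot']).as_matrix(); T=f['tool_from_camera']
    return s['position']+R@T[:3,3],R@T[:3,:3]
def ray(f,uv,s=None):
    e,R=pose(f,s); d=R@np.array([(uv[0]-f['cx'])/f['fx'],(uv[1]-f['cy'])/f['fy'],1]); return e,d/np.linalg.norm(d)
def plane(f,uv,z,s=None):
    e,d=ray(f,uv,s); return e+d*(z-e[2])/d[2]
def tri(rs):
    A=sum(np.eye(3)-np.outer(d,d) for e,d in rs); b=sum((np.eye(3)-np.outer(d,d))@e for e,d in rs)
    p=np.linalg.solve(A,b); return p,[np.linalg.norm((np.eye(3)-np.outer(d,d))@(p-e)) for e,d in rs]
def blobs(mask,amin=40):
    n,l,st,c=cv2.connectedComponentsWithStats(mask.astype(np.uint8))
    return [(c[i].round(1),st[i].tolist()) for i in range(1,n) if st[i][4]>=amin]
def hsv(f): return cv2.cvtColor(f['color'],cv2.COLOR_RGB2HSV)
def load(n): return np.load(f'pics/{n}.npy',allow_pickle=True).item()
E
python3 - <<'E'
from h import *
for n,roi in [('scene0',(420,260,560,410)),('side0',(180,110,340,215))]:
    f=load(n);H=hsv(f);h,s,v=[H[:,:,i].astype(int) for i in range(3)]
    print(n,'blue',blobs((h>105)&(h<130)&(s>150)&(v>40)))
    x0,y0,x1,y1=roi
    m=np.zeros(h.shape,bool);m[y0:y1,x0:x1]=1
    print('white',blobs(m&(s<40)&(v>140)))
    print('black',blobs(m&(v<45)))
    print('orange',blobs(m&(h<12)&(s>170)))
E
python3 - <<'E'
from h import *
a=load('scene0')['color'][260:410,420:560];b=load('side0')['color'][110:215,180:340]
a=cv2.resize(a,(560,600)[:2],interpolation=0)[:, :];a=cv2.resize(a,(380,407));b=cv2.resize(b,(420,276))
o=np.zeros((410,800,3),np.uint8);o[:407,:380]=a;o[:276,380:]=b;cv2.imwrite('pics/z1.png',o[:,:,::-1])
E
```

```text
scene0 blue [(array([104.2,  12.5]), [71, 0, 64, 27, 1422]), (array([154.2,  13. ]), [138, 0, 32, 29, 732]), (array([582.6,  32.5]), [444, 0, 196, 83, 6475]), (array([237.8,  19.6]), [226, 15, 26, 9, 172]), (array([ 70.8, 151. ]), [24, 117, 102, 64, 3339])]
white [(array([429.4, 274.1]), [420, 260, 25, 35, 316]), (array([540.8, 305. ]), [498, 260, 62, 111, 2547]), (array([473.1, 274.1]), [469, 266, 10, 16, 51]), (array([464.8, 322.6]), [464, 297, 3, 50, 78]), (array([493.1, 329.6]), [469, 296, 53, 69, 2400]), (array([522.5, 333.7]), [520, 313, 6, 42, 82]), (array([553.3, 382.4]), [545, 375, 15, 19, 89]), (array([445.8, 403.3]), [420, 390, 58, 20, 509])]
black [(array([530.8, 280. ]), [523, 275, 15, 13, 132]), (array([445.1, 381.5]), [438, 374, 16, 17, 174]), (array([543.7, 393.4]), [535, 385, 19, 18, 270])]
orange [(array([488.8, 289.7]), [448, 278, 84, 21, 555]), (array([494.2, 369.9]), [449, 350, 92, 36, 782])]
side0 blue [(array([205.1, 303. ]), [176, 281, 53, 49, 572]), (array([412.9, 316.1]), [403, 300, 20, 33, 477])]
white [(array([255. , 153.7]), [180, 110, 160, 105, 10114])]
black [(array([283. , 124.1]), [277, 121, 11, 9, 62]), (array([323.2, 155.7]), [319, 151, 9, 11, 80]), (array([198.5, 157.2]), [193, 152, 12, 12, 116]), (array([234.1, 192.8]), [229, 187, 12, 13, 113])]
orange [(array([286.7, 164.3]), [264, 151, 44, 26, 306]), (array([229.8, 167.5]), [204, 152, 47, 35, 612])]
```

View pics/z1.png

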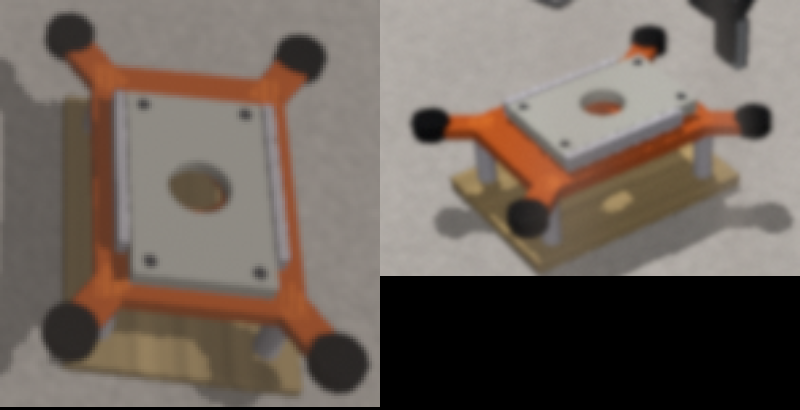

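The zoom shows the four cups, and the hole centred near (494,328) in scene and (265,149) in side. I'll triangulate both for coarse targets.

Run:
```python
from h import *
a,b=load('scene0'),load('side0')
H=hsv(a);h,s,v=[H[:,:,i].astype(int) for i in range(3)]
m=(h>100)&(h<135)&(s>90);m2=np.zeros_like(m);m2[225:275,170:215]=m[225:275,170:215]
B=blobs(m2,20);print(B)
c=max(B,key=lambda t:t[1][4])[0]
print('pin',tri([ray(a,c),ray(b,(412.9,316.1))]))
print('uhole',tri([ray(a,(494,328.5)),ray(b,(265,149))]),plane(a,(494,328.5),.081))
# rack end studs for row direction, handle mids at z~.11
for nm,p,q in [('grey',(291,252),(335,248)),('yel',(240,249),(372,281))]: print(nm,tri([ray(a,p),ray(b,q)]))
cups=[((446,272),(234.1,192.8)),((530.8,280),(198.5,157.2)),((445.1,381.5),(323.2,155.7)),((543.7,393.4),(283,124.1))]
P=[tri([ray(a,p),ray(b,q)]) for p,q in cups]
for p in P: print(p)
print(np.mean([p[0] for p in P],0))
```

```text
[(array([190.1, 250.6]), [182, 237, 17, 28, 331])]
pin (array([ 0.52555218, -0.31298248,  0.10351409]), [np.float64(0.0009659387414760791), np.float64(0.0009659387414760444)])
uhole (array([0.62039817, 0.21485304, 0.08004668]), [np.float64(0.0020659253719230567), np.float64(0.0020659253719231213)]) [0.61936969 0.21637381 0.081     ]
grey (array([ 0.52002275, -0.13290679,  0.11303499]), [np.float64(0.002706813620345938), np.float64(0.0027068136203458886)])
yel (array([ 0.51989154, -0.22437418,  0.11038565]), [np.float64(0.002830119688958205), np.float64(0.0028301196889581126)])
(array([0.49673958, 0.1441725 , 0.06451134]), [np.float64(0.0006732703550498052), np.float64(0.0006732703550498856)])
(array([0.50146126, 0.29136067, 0.06576502]), [np.float64(0.0014412808046534154), np.float64(0.0014412808046532868)])
(array([0.71668447, 0.13586723, 0.06633974]), [np.float64(0.0021827899821519883), np.float64(0.002182789982152067)])
(array([0.72069575, 0.28468031, 0.06798763]), [np.float64(0.0005986998501065587), np.float64(0.0005986998501065416)])
[0.60889527 0.21402018 0.06615093]
```

Call:
send_rows(plan="-0.015 -0.005 0 0 0 0 0.085; -0.05 -0.015 0 0 0 0 0.085; -0.09 -0.028 0 0 0 0 0.085; -0.13 -0.04 0 0 0 0 0.085; -0.17 -0.052 0 0 0 0 0.085; -0.21 -0.065 0 0 0 0 0.085; -0.25 -0.078 0 0 0 0 0.085; -0.29 -0.09 0 0 0 0 0.085; -0.325 -0.098 0 0 0 0 0.085; -0.335 -0.1 0 0 0 0 0.085", grip_force=60)

```text
clock: 0.98
position: [0.5214, -0.3419, 0.2313]
tool_rot: [-3.14, 0.003, 1.564]
force: [0.2, -0.4, 0.3]
grip_width: 0.0855
finger_force: 0.0
```

Run:
```python
from h import *
s=observe();f=imaging.grab_frame('wrist');np.save('pics/w1.npy',{'f':f,'s':s},allow_pickle=True)
print(s['clock'],s['position'],s['tool_rot'],s['qpos'])
cv2.imwrite('pics/w1.png',f['color'][:,:,::-1])
H=hsv(f);h,sa,v=[H[:,:,i].astype(int) for i in range(3)]
print(blobs((h>100)&(h<135)&(sa>90),100))
```

```text
0.9833 [ 0.52143829 -0.34186876  0.23125679] [-3.14023588e+00  2.64172399e-03  1.56393078e+00] [ 0.46700221  0.51919999  0.02472053  1.60638954 -0.0109347   1.01614033
  0.48735743]
[(array([329.7, 176.3]), [309, 150, 43, 51, 1734]), (array([ 78.6, 470.8]), [54, 458, 47, 22, 720])]
```

View pics/w1.png

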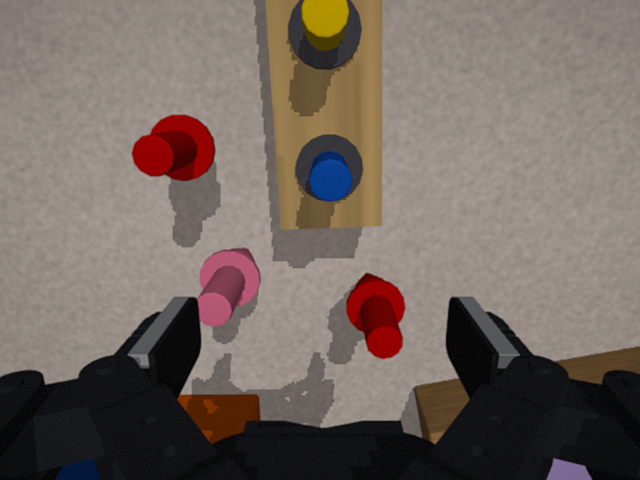

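Wrist view: blue handle is almost end-on, top disc centred about (330,179) and 43 px wide, collar around (329,168); yellow neighbour at (325,30).

Run:
```python
from h import *
w=np.load('pics/w1.npy',allow_pickle=True).item();f,s=w['f'],w['s']
a,b=load('scene0'),load('side0')
print('wrist@.13',plane(f,(330.5,179.3),.13,s))
e,R=pose(f,s);print('depth',f['fx']*.026/43,e)
print('side top',plane(b,(413.5,305),.13),'scene top',plane(a,(190,243),.13))
print(tri([ray(f,(330.5,179.3),s),ray(b,(414,305)),ray(a,(189,242.5))]))
print('collar',plane(f,(329.3,168.5),.078,s))
```

```text
wrist@.13 [ 0.52679596 -0.31152853  0.13      ]
depth 0.25251166315649215 [ 0.52299413 -0.27220153  0.37403525]
side top [ 0.52346142 -0.31247806  0.13      ] scene top [ 0.52958979 -0.30588891  0.13      ]
(array([ 0.52636687, -0.31088169,  0.12669067]), [np.float64(0.0012592402992810524), np.float64(0.00035851524219201395), np.float64(0.0016002745882568938)])
collar [ 0.52677013 -0.31221761  0.078     ]
```

Call:
send_rows(plan="0.01 0.001 0.005 0 0 0 0.085; 0.02 0.002 0.02 0 0 0 0.085; 0.023 0.002 0.045 0 0 0 0.085; 0.023 0.002 0.065 0 0 0 0.085; 0.023 0.002 0.075 0 0 0 0.085; 0.023 0.002 0.075 0 0 0 0.085; 0.023 0.002 0.075 0 0 0 0.085")

```text
clock: 1.62
position: [0.5271, -0.3116, 0.1565]
tool_rot: [-3.141, -0.0, 1.571]
force: [-0.1, -0.1, 0.6]
grip_width: 0.0852
finger_force: 0.0
```

Run:
```python
from h import *
s=observe();f=imaging.grab_frame('wrist');np.save('pics/w2.npy',{'f':f,'s':s},allow_pickle=True)
print(s['clock'],s['position'],s['tool_rot'],np.abs(s['qd']).max())
cv2.imwrite('pics/w2.png',f['color'][:,:,::-1])
H=hsv(f);h,sa,v=[H[:,:,i].astype(int) for i in range(3)]
for c,st in blobs((h>100)&(h<135)&(sa>90),100): print(c,st,plane(f,(st[0]+st[2]/2-.5,st[1]+st[3]-st[2]/2),.13,s))
```

```text
1.6167 [ 0.52714787 -0.31159374  0.15651817] [-3.14129470e+00 -2.70343271e-04  1.57120362e+00] 0.02232782601418121
[320.  262.7] [291, 220, 58, 83, 3816] [ 0.52650381 -0.31054222  0.13      ]
```

Call:
send_rows(plan="0.001 -0.0005 0.02 0 0 0 0.085; 0.001 -0.0005 0.045 0 0 0 0.085; 0.001 -0.0005 0.06 0 0 0 0.085; 0.001 -0.0005 0.067 0 0 0 0.085; 0.001 -0.0005 0.067 0 0 0 0.085; 0.001 -0.0005 0.067 0 0 0 0.02; 0.001 -0.0005 0.067 0 0 0 0.01; 0.001 -0.0005 0.067 0 0 0 0.01; 0.001 -0.0005 0.067 0 0 0 0.01; 0.001 -0.0005 0.067 0 0 0 0.01", grip_force=70)

```text
clock: 2.5
position: [0.5267, -0.3111, 0.0899]
tool_rot: [3.141, 0.0, 1.571]
force: [-0.4, 0.8, 14.2]
grip_width: 0.0253
finger_force: 33.2
```

Call:
send_rows(plan="0 0 0 0 0 0 0.01; 0 0 0 0 0 0 0.01; 0 0 0 0 0 0 0.01; 0 0 -0.005 0 0 0 0.01; 0 0 -0.015 0 0 0 0.01; 0 0 -0.03 0 0 0 0.01")

```text
clock: 3.0
position: [0.5259, -0.3107, 0.1193]
tool_rot: [-3.14, -0.001, 1.571]
force: [-0.0, 0.8, -1.0]
grip_width: 0.0245
finger_force: 68.7
```

Call:
send_rows(plan="0 0 -0.02 0 0 0 0.01; 0 0 -0.05 0 0 0 0.01; 0 0 -0.08 0 0 0 0.01; 0.01 0.001 -0.1 0 0 0 0.01; 0.03 0.006 -0.106 0 0 0 0.01; 0.06 0.012 -0.106 0 0 0 0.01; 0.095 0.02 -0.106 0 0 0 0.01; 0.13 0.027 -0.106 0 0 0 0.01; 0.165 0.034 -0.106 0 0 0 0.01; 0.2 0.04 -0.106 0 0 0 0.01")

```text
clock: 3.83
position: [0.5666, -0.1094, 0.2262]
tool_rot: [3.141, 0.0, 1.571]
force: [0.5, -0.4, -2.3]
grip_width: 0.0246
finger_force: 68.8
```

Call:
send_rows(plan="0.035 0.006 0 0 0 0 0.01; 0.07 0.012 0 0 0 0 0.01; 0.105 0.018 0 0 0 0 0.01; 0.14 0.024 0 0 0 0 0.01; 0.175 0.03 0 0 0 0 0.01; 0.21 0.036 0 0 0 0 0.01; 0.24 0.04 0 0 0 0 0.01; 0.26 0.042 0 0 0 0 0.01; 0.265 0.043 0 0 0 0 0.01; 0.265 0.043 0 0 0 0 0.01")

```text
clock: 4.67
position: [0.6093, 0.1558, 0.2257]
tool_rot: [3.142, -0.001, 1.573]
force: [0.1, -0.2, -1.3]
grip_width: 0.0243
finger_force: 68.9
```

Run:
```python
from h import *
s=observe();f=imaging.grab_frame('wrist');np.save('pics/w3.npy',{'f':f,'s':s},allow_pickle=True)
print(s['clock'],s['position'],s['tool_rot'],np.abs(s['qd']).max(),s['grip_width'],s['force'])
cv2.imwrite('pics/w3.png',f['color'][:,:,::-1])
```

```text
4.6667 [0.60927079 0.15584964 0.22573766] [ 3.14153259e+00 -5.13941461e-04  1.57339137e+00] 0.04117025564005187 0.02433889973277828 [ 0.07128727 -0.18942359 -1.26133577]
```

View pics/w3.png

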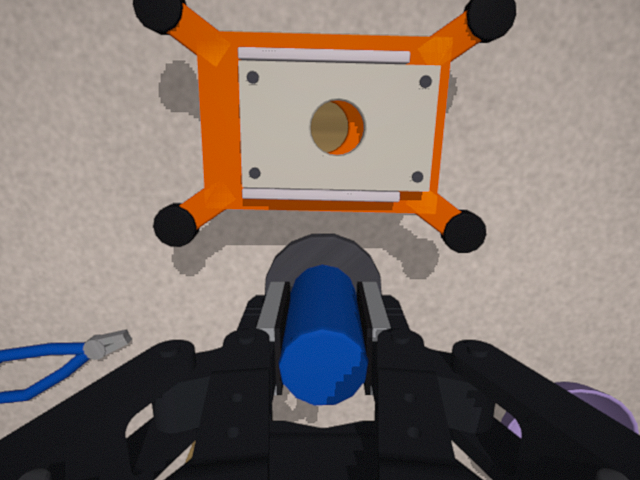

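Clear view: white hole centred near (338,127), with the orange crescent (lower hole's right rim) from x≈349; orange plate spans about columns 198–448; pin held upright, collar at (323,270).

Run:
```python
from h import *
w=np.load('pics/w3.npy',allow_pickle=True).item();f,s=w['f'],w['s']
H=hsv(f);h,sa,v=[H[:,:,i].astype(int) for i in range(3)]
R=np.zeros(h.shape,bool);R[:252,130:525]=1
# upper hole: non-white inside plate
nw=(sa>60)&R; 
B=[b for b in blobs(nw,300) if 300<b[1][0]<320 ];print(B)
n,l,st,c=cv2.connectedComponentsWithStats(nw.astype(np.uint8))
i=[i for i in range(n) if st[i][0]==B[0][1][0] and st[i][4]==B[0][1][4]][0]
ct=max(cv2.findContours((l==i).astype(np.uint8),0,1)[0],key=len)
el=cv2.fitEllipse(ct);print(el);U=plane(f,el[0],.081,s);print('upper',U)
# lower hole: orange crescent's inner (left) arc
org=(h<14)&(sa>200)&(l==i)
pts=[]
for r in range(st[i][1]+4,st[i][1]+st[i][3]-4):
    x=np.where(org[r])[0]
    if len(x)>1: pts.append(plane(f,(x[0]-.5,r),.068,s)[:2])
pts=np.array(pts);print(len(pts))
from scipy.optimize import least_squares
q=least_squares(lambda p:np.hypot(*(pts-p).T)-.0185,U[:2]-[.01,0],loss='soft_l1',f_scale=.0005);print('lower(arc)',q.x,np.sqrt(np.mean(q.fun**2)))
# cups
bl=blobs((v<50)&R,400);print(bl)
C=[plane(f,b[0],.066,s) for b in bl if b[1][4]<4000];print(np.array(C),np.mean(C,0))
# orange edges, mid rows
o=(h<14)&(sa>180)
L=[plane(f,(np.where(o[r,150:480])[0][0]+149.5,r),.068,s)[:2] for r in range(90,180,5)]
Rr=[plane(f,(np.where(o[r,150:480])[0][-1]+150.5,r),.068,s)[:2] for r in range(90,180,5)]
print('L',np.median(L,0),'R',np.median(Rr,0),(np.median(L,0)+np.median(Rr,0))/2)
```

```text
[(array([337. , 127.1]), [311, 100, 53, 56, 2321])]
((336.9558410644531, 127.14360809326172), (52.3666877746582, 54.608890533447266), 4.8295769691467285)
upper [0.61934086 0.21478002 0.081     ]
48
lower(arc) [0.6088686  0.21459165] 0.0002485734114828749
[(array([158.7,  13.6]), [133, 0, 52, 35, 1306]), (array([489.9,  17.7]), [464, 0, 52, 43, 1704]), (array([174.7, 225.8]), [154, 204, 45, 43, 1351]), (array([464.3, 232. ]), [441, 210, 45, 42, 1331])]
[[0.50187343 0.28638603 0.066     ]
 [0.71971214 0.28455105 0.066     ]
 [0.49874561 0.141862   0.066     ]
 [0.71686098 0.13761447 0.066     ]] [0.60929804 0.21260339 0.066     ]
L [0.52448563 0.21039315] R [0.69391356 0.21086485] [0.60919959 0.210629  ]
```

Call:
send_rows(plan="0.015 0 0 0 0 0 0.01; 0.035 0 0.005 0 0 0 0.01; 0.052 0 0.01 0 0 0 0.01; 0.059 0 0.015 0 0 0 0.01; 0.059 0 0.018 0 0 0 0.01; 0.059 0 0.018 0 0 0 0.01; 0.059 0 0.018 0 0 0 0.01; 0.059 0 0.018 0 0 0 0.01")

```text
clock: 5.38
position: [0.6099, 0.2114, 0.2077]
tool_rot: [3.141, 0.001, 1.569]
force: [-0.2, 0.1, -2.5]
grip_width: 0.0244
finger_force: 68.9
```

Run:
```python
from h import *
s=observe();f=imaging.grab_frame('wrist')
print(s['clock'],s['position'],s['tool_rot'],np.abs(s['qd']).max(),s['grip_width'],s['force'])
H=hsv(f);h,sa,v=[H[:,:,i].astype(int) for i in range(3)]
for c,st in blobs((h>100)&(h<135)&(sa>90),1000): print(c,st,plane(f,(st[0]+st[2]/2-.5,st[1]+st[3]-st[2]/2),s['position'][2]+.041,s))
g=imaging.grab_frame('side');k=imaging.grab_frame('scene')
o=np.hstack([cv2.resize(g['color'][60:210,180:340],(400,375)),cv2.resize(k['color'][200:400,400:600],(375,375))])
cv2.imwrite('pics/z2.png',o[:,:,::-1])
```

```text
5.3833 [0.60989709 0.21142184 0.20767603] [3.14119175e+00 5.21419947e-04 1.56904799e+00] 0.0044200518557516305 0.024399964996682146 [-0.21948612  0.09874932 -2.4734759 ]
[322.9 338.1] [278, 264, 91, 142, 9883] [0.61077536 0.21383202 0.24867603]
```

View pics/z2.png

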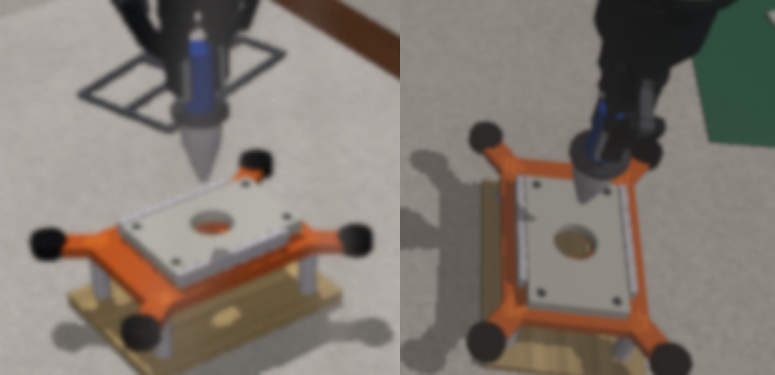

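The pin hangs upright above the hole, its tip at about side (262,133) and scene (497.6,308.3); the plate is still offset.

Run:
```python
from h import *
a,b=load('scene0'),load('side0')
print(tri([ray(a,(497.6,307.5)),ray(b,(262,132.8))]))
print('ref upper, same cams',tri([ray(a,(494,328.5)),ray(b,(265,149))])[0],'wrist .6193 .2148')
```

```text
(array([0.61186638, 0.21117302, 0.12617174]), [np.float64(0.002590455191817928), np.float64(0.0025904551918179016)])
ref upper, same cams [0.62039817 0.21485304 0.08004668] wrist .6193 .2148
```

Call:
send_rows(plan="0.002 -0.0005 0.005 0 0 0 0.01; 0.003 -0.001 0.015 0 0 0 0.01; 0.003 -0.001 0.028 0 0 0 0.01; 0.003 -0.001 0.04 0 0 0 0.01; 0.003 -0.001 0.05 0 0 0 0.01; 0.003 -0.001 0.055 0 0 0 0.01; 0.003 -0.001 0.055 0 0 0 0.01; 0.003 -0.001 0.055 0 0 0 0.01")

```text
clock: 6.2
position: [0.6085, 0.216, 0.1522]
tool_rot: [-3.141, 0.0, 1.571]
force: [-0.1, -0.2, -1.4]
grip_width: 0.0243
finger_force: 68.9
```

Call:
send_rows(plan="-0.001 0 0.004 0 0 0 0.01; -0.0015 0 0.008 0 0 0 0.01; -0.0015 0 0.012 0 0 0 0.01; -0.0015 0 0.016 0 0 0 0.01; -0.0015 0 0.02 0 0 0 0.01; -0.0015 0 0.024 0 0 0 0.01; -0.0015 0 0.028 0 0 0 0.01; -0.0015 0 0.031 0 0 0 0.01; -0.0015 0 0.031 0 0 0 0.01")

```text
clock: 6.95
position: [0.608, 0.2145, 0.1203]
tool_rot: [-3.14, 0.0, 1.571]
force: [5.1, 0.7, -4.3]
grip_width: 0.0248
finger_force: 68.8
```

Call:
send_rows(plan="0 0 0.003 0 0 0 0.01; 0 0 0.006 0 0 0 0.01; 0 0 0.009 0 0 0 0.01; 0 0 0.012 0 0 0 0.01; 0 0 0.015 0 0 0 0.01; 0 0 0.017 0 0 0 0.01; 0 0 0.017 0 0 0 0.01")

```text
clock: 7.53
position: [0.6082, 0.2146, 0.1037]
tool_rot: [-3.141, 0.0, 1.571]
force: [4.2, 2.1, -5.7]
grip_width: 0.0246
finger_force: 68.9
```

Call:
send_rows(plan="0 0 0.002 0 0 0 0.01; 0 0 0.004 0 0 0 0.01; 0 0 0.006 0 0 0 0.01; 0 0 0.007 0 0 0 0.01; 0 0 0.007 0 0 0 0.01")

```text
clock: 7.95
position: [0.6092, 0.2146, 0.0989]
tool_rot: [3.14, -0.001, 1.571]
force: [-0.8, -0.4, 21.7]
grip_width: 0.0248
finger_force: 71.7
```

Call:
send_rows(plan="0 0 -0.001 0 0 0 0.01; 0 0 -0.001 0 0 0 0.05; 0 0 -0.001 0 0 0 0.085; 0 0 -0.001 0 0 0 0.085; 0 0 -0.001 0 0 0 0.085; 0 0 -0.001 0 0 0 0.085; 0 0 -0.01 0 0 0 0.085; 0 0 -0.03 0 0 0 0.085; 0 0 -0.06 0 0 0 0.085; 0 0 -0.09 0 0 0 0.085")

```text
clock: 8.78
position: [0.608, 0.2143, 0.1885]
tool_rot: [-3.14, 0.0, 1.571]
force: [0.3, 0.0, 1.1]
grip_width: 0.085
finger_force: 0.0
```

Call:
send_rows(plan="-0.02 0 -0.02 0 0 0 0.085; -0.05 0 -0.04 0 0 0 0.085; -0.06 0 -0.04 0 0 0 0.085; -0.06 0 -0.04 0 0 0 0.085; -0.06 0 -0.04 0 0 0 0.085")

```text
clock: 9.2
position: [0.6085, 0.1542, 0.2276]
tool_rot: [3.141, -0.0, 1.57]
force: [0.6, -0.1, -0.5]
grip_width: 0.085
finger_force: 0.0
```

Run:
```python
from h import *
s=observe();f=imaging.grab_frame('wrist');g=imaging.grab_frame('side')
print(s['clock'],s['position'],s['force'])
o=np.hstack([f['color'][:375,130:530],cv2.resize(g['color'][90:210,200:328],(400,375))]);cv2.imwrite('pics/z3.png',o[:,:,::-1])
H=hsv(f);h,sa,v=[H[:,:,i].astype(int) for i in range(3)]
for c,st in blobs((h>100)&(h<135)&(sa>90),800): print(c,st,plane(f,(st[0]+st[2]/2-.5,st[1]+st[3]-st[2]/2),.139,s))
```

```text
9.2 [0.60845199 0.15420603 0.22763195] [ 0.62740293 -0.08213978 -0.46696206]
[323.8 129.6] [300, 105, 48, 50, 1824] [0.60967509 0.21307696 0.139     ]
[ 51.1 356.2] [0, 341, 92, 45, 1594] [0.43631053 0.08633221 0.139     ]
```

View pics/z3.png

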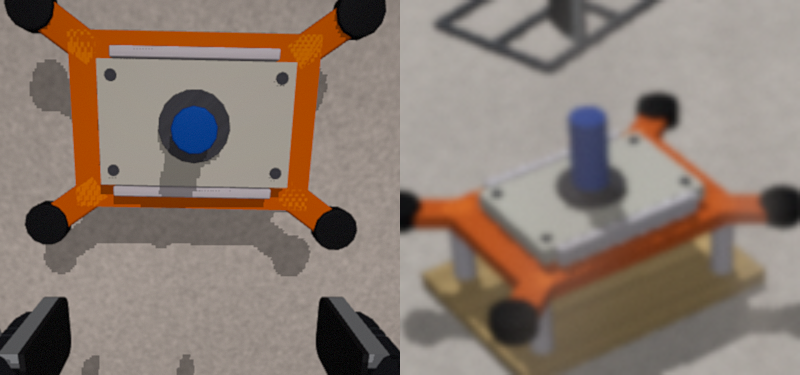

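The picture shows the collar flat on the white plate at crop (194,126), the plate now centred on the orange one, the pin upright and the gripper clear of it.

```bash
python3 -c "
from workcell import bot
print(bot.job_done())"
```

```text
the job is handed in; nothing more can be done
None
```

The blue pin was pressed home through both holes and released, the plates came into line, and I handed the job in at about 9 s; the hand-in call gave no verdict.

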